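Seal the two low lever-lid canisters

ROBOT

A 6-joint arm with a two-finger parallel gripper is mounted at the origin on the work surface. World frame = base frame: x ahead of the robot, y to its left, z up, the work surface at z = 0. Lengths are in m, angles in rad, forces in N, time in s.
With the tool pointing down it reaches from about 0.3 to 0.775 m from the base axis. Payload 14.6 kg.
Tool frame: the origin (TCP) lies at the very end of the fingers, on their centre line; the grasp point (between the pads) lies 19 mm behind it (ctrl.hold_point_z is the z of the grasp point in the tool frame, in m); z points along the fingers, y is the direction in which the jaws open and shut (so a half turn about z gives the same grasp; the last joint's range is limited). The gripper opens to 94 mm and grips with 3 to 60 N. Pads are 16 mm wide; open, the fingers measure 119 mm over their backs; the gripper's body (75 mm by 177 mm) begins 78 mm behind the grasp point.
Start: joints at [1.069, 0.3, 1.521, -0, 1.321, -0.067], TCP at [0.232, 0.499, 0.205] pointing down, gripper open.
Joint ranges: [-3.03, 3.03], [-0.79, 2.21], [0.23, 2.52], [-1.04, 4.18], [0, 3.07], [-2.55, 2.55]. Speed limits (rad/s): [2.22, 2.22, 2.57, 3.14, 3.14, 3.14].

INTERFACE

Orientations are given as [roll, pitch, yaw] about the fixed x, y, z axes, in that order (R = Rz(yaw) Ry(pitch) Rx(roll)).
In Python, from station import ctrl, cams, hand_in gives the robot as it stands.
- The arm moves only by the tool servo_tool, never from a script. Its argument "rows" is a list of rows, each a list of 7 numbers: the shift along the world's x, y, z in m, then the turn, a rotation vector about the world's x, y, z in rad, then the gripper command: -1 is shut, 1 is fully open, values between are in proportion. A call has exactly 8 rows; each row is the pose to reach, as a shift and turn from the pose measured when the call began; what a row does not reach only later rows make up. A row lasts 1/12 s, in which the tool goes at most 41.7 mm and 7.16 degrees, less where a joint would pass 70% of its speed; a pose out of reach is approached as far as the arm can. A call with a gripper value outside its range is refused whole. The fingers move at their own pace and stop on an object; "newtons" is the grip in N (left out, the last holds). Time passes only in rows, so rows that repeat a pose let the fingers close, or fill a call up. It gives the time, the measured TCP pose, the force and the opening at its end, in the units of the state.
- ctrl.get_obs(): the state, without advancing time (a new reading comes with each control period).
- cams.camera(name): name is "scene" or "side" or "wrist"; returns a dict with "image" (420x560x3 uint8, red, green, blue), "depth" (420x560 float32, m along the optical axis (not along the pixel's ray), 0 where there is no reading), "fx", "fy", "cx", "cy" (pixels), "rvec" (rotation vector, rad) and "tvec" (3), from world to camera coordinates, as OpenCV has them; the wrist camera has in their place "hand_eye" (4x4, takes a point from camera to tool coordinates, whose origin is the TCP and whose axes are the flange's). Camera axes: x right, y down, z forward; pixel columns grow to the right and rows downward; lengths in m; the calibration is good to about 2 mm. A picture is of the moment at which its call begins: read the wrist's pose just before it.
- hand_in(): hands the job in, once; it reports no verdict.
Trained networks look in a picture, given as the dict that the camera call returned (one of the last four; its "shot" number tells which), for a name from the list of things; names that differ only in an ending like _2 or _b are one class to them, and where a whole thing is asked for, a point or a joint stands for the part that bears it (a point fixed in the world has none). Each returns a list of dicts, best first, with "p" (0 to 1); they miss things now and then, are a little off and sometimes report something else, mostly with a low value. They report only what shows in the picture. A call takes as long as a camera call. They do not tell look-alikes from the thing itself.
- cams.spot_in(picture, name): "box" ([left, top, right, bottom] as shares, 0 to 1, of the picture: columns of its width, rows of its height, round what is visible of it).
- cams.place_of(picture, name): "at" ([column, row] as shares, 0 to 1, of the picture: columns of its width, rows of its height: a listed point, or the origin of a listed thing).
The state is a dict: "time_s": time; "qpos": joint angles; "joint_vel": joint speeds; "tau": joint torques, N m; "ee_pos": TCP position; "eef_rot": TCP orientation; "force": force on the tool from outside, world axes, zero at the start; "moment": the same for the moment, N m; "grip_width": finger opening in m.
Only numpy, scipy, OpenCV 4.12 (cv2) and the standard library are available. Lean on these libraries where they do the work, as an engineer would, in place of code of your own. Each camera call takes 0.05 s, during which the arm holds its last target.

TASK

Seal the two low canisters: with your fingertips push the upright lever on each one's lid over until it snaps down flat. The tall canister is still in use, so leave its lever standing up. Do not lift, tip or shove any of the canisters from its place, and leave the squeeze bottle and the bowl where they are.

Things in the scene. Friction and masses are not known exactly. Their poses are not given: they have to be found in the camera images.
- canister_a: first loose low round steel canister, 110 mm diameter, 85 mm tall to its rim, black lid plate on top whose upper face is 90 mm above the table, full, about 0.9 kg. Origin: centre of its underside; z up; its +x axis is the way its lid lever falls: the lever's hinge is near the -x edge of the lid and the lever lies down towards +x, on the dark grey strip on the lid
- lever_a (a joint): lid lever of canister_a: a flat steel tongue 22 mm wide (along the canister's y), 6 mm thick, 68 mm long from hinge axis to rounded free end, hinged on a level axis 98 mm above the table. Value in rad: 0 = standing straight up (open), 1.57 = lying flat on the lid (sealed). Over-centre: below about 0.85 a spring returns it to upright, beyond 0.85 it snaps down to 1.57 by itself; it takes at most about 0.12 N m, i.e. about 2 N pushed near its free end, towards the canister's +x
- lever_a_pivot (a point): middle of the hinge axis of lever_a, 30 mm from the canister's axis towards its -x, 98 mm above the table; beside it two black hinge cheeks, 39 mm over both and rising 7 mm above the axis
- lever_a_tip (a point): middle of the free end of lever_a, 68 mm from the hinge axis (moves with the lever)
- canister_b: second, same as the first: loose low round steel canister, 110 mm diameter, 85 mm tall to its rim, black lid plate on top whose upper face is 90 mm above the table, full, about 0.9 kg. Origin: centre of its underside; z up; its +x axis is the way its lid lever falls: the lever's hinge is near the -x edge of the lid and the lever lies down towards +x, on the dark grey strip on the lid
- lever_b (a joint): lid lever of canister_b: a flat steel tongue 22 mm wide (along the canister's y), 6 mm thick, 68 mm long from hinge axis to rounded free end, hinged on a level axis 98 mm above the table. Value in rad: 0 = standing straight up (open), 1.57 = lying flat on the lid (sealed). Over-centre: below about 0.85 a spring returns it to upright, beyond 0.85 it snaps down to 1.57 by itself; it takes at most about 0.12 N m, i.e. about 2 N pushed near its free end, towards the canister's +x
- lever_b_pivot (a point): middle of the hinge axis of lever_b, as for lever_a
- lever_b_tip (a point): middle of the free end of lever_b, as for lever_a
- canister_tall: bystander: loose tall steel canister of the same make, 92 mm diameter, 140 mm tall to its rim, 0.9 kg; with its lever up it reaches 211 mm above the table. Origin: centre of its underside; z up. Stays open
- lever_tall (a joint): lid lever of the tall canister, 58 mm long, same kind: 0 = standing up (open, must stay so), 1.57 = flat
- bottle: bystander: loose white plastic squeeze bottle, 58 mm diameter, 165 mm tall; origin at the centre of its underside
- bowl: bystander: loose small steel bowl, 124 mm across the rim, 50 mm high; origin at the centre of its underside
There are look-alikes about, which are no part of the job. What is shaped like the canister_b but turquoise is not meant.

How it is judged:
At the end, for the whole second after the job is handed in: The levers of both low canisters lie flat (above 1.45 rad of 1.57) and the tall canister's lever stands up (below 0.2 rad); all three canisters, the bottle and the bowl stand upright (tilt under 0.05 rad), at rest, within 40 mm of where they began (value of joint each of lever_a, lever_b above 1.45 rad and value of joint lever_tall below 0.2 rad and distance of each of canister_a, canister_b, canister_tall, bottle, bowl from where it was at the start of the episode below 0.04 m and angle between each of canister_a, canister_b, canister_tall, bottle, bowl's own z axis and vertical below 0.05 rad and linear speed of each of canister_a, canister_b, canister_tall, bottle, bowl below 0.02 m/s); the robot touches nothing.
It fails at once if a canister, the bottle or the bowl is lifted or carried (raised 15 mm or more) (height (world z) of any of canister_a, canister_b, canister_tall, bottle, bowl above 0.015 m).
It fails at once if a canister is tipped (over 0.25 rad) (angle between any of canister_a, canister_b, canister_tall's own z axis and vertical above 0.25 rad).
It fails at once if the tall canister's lever is pushed over (value of joint lever_tall above 0.85 rad).
It also fails if it takes over 38 s, if anything falls off the work surface, if the arm or the gripper's body presses on something with over 40 N, if the wrist force passes 120 N, or if a joint passes its speed limit or range.

## Working session

There is one attempt and no reset: what is moved stays moved. The work goes in short steps, Python scripts to look and compute and a tool call to move; the robot and the scene stay as the last step left them, time stands still between calls to the robot, and variables do not carry over. Pictures are saved under pics/ and viewed, and the job is handed in when it is done.

Besides the shell and the picture viewer there is one more tool, called after "Request:" in YAML: its name, and indented under it one key for each argument. servo_tool: Moves the arm, as the interface text tells. Its arguments: {"type":"object","properties":{"rows":{"type":"array"},"newtons":{"type":"number"}},"required":["rows"]}

```bash
mkdir -p pics
cat > h.py <<'E'
import numpy as np, cv2
from station import ctrl, cams
def pt(c,u,v,d):
    p=np.array([(u-c['cx'])/c['fx']*d,(v-c['cy'])/c['fy']*d,d])
    R,_=cv2.Rodrigues(np.array(c['rvec'],float)); return R.T@(p-np.array(c['tvec'],float).ravel())
def cloud(c):
    d=c['depth'];v,u=np.mgrid[:d.shape[0],:d.shape[1]]
    P=np.stack([(u-c['cx'])/c['fx']*d,(v-c['cy'])/c['fy']*d,d],-1)
    R,_=cv2.Rodrigues(np.array(c['rvec'],float)); return (P-np.array(c['tvec'],float).ravel())@R
def proj(c,p):
    return cv2.projectPoints(np.array(p,float).reshape(-1,3),np.array(c['rvec'],float),np.array(c['tvec'],float),np.array([[c['fx'],0,c['cx']],[0,c['fy'],c['cy']],[0,0,1]]),None)[0][:,0]
E
python3 - <<'E'
from h import *
for n in ['scene','side']:
    c=cams.camera(n); cv2.imwrite(f'pics/{n}0.png',c['image'][:,:,::-1]); np.savez(f'{n}0.npz',**{k:np.array(v) for k,v in c.items()})
    R,_=cv2.Rodrigues(np.array(c['rvec'],float));print(n,'campos',-R.T@np.array(c['tvec']).ravel())
    C=cloud(c)
    for nm in ['canister_a','lever_a_pivot','lever_a_tip','canister_tall','lever_tall','bottle','bowl']:
        for r in cams.place_of(c,nm) if nm!='lever_tall' else []:
            u,v=r['at'][0]*560,r['at'][1]*420
            print(nm,round(r['p'],2),'px',int(u),int(v),'surf',C[min(419,int(v)),min(559,int(u))].round(3))
E
```

```text
scene campos [ 1.10563876 -0.34859012  0.76787449]
canister_a 0.83 px 251 237 surf [ 0.562 -0.014  0.066]
canister_a 0.78 px 388 245 surf [0.786 0.215 0.081]
canister_a 0.73 px 245 191 surf [0.392 0.081 0.043]
canister_a 0.62 px 336 206 surf [0.603 0.228 0.06 ]
lever_a_pivot 0.77 px 244 217 surf [ 0.531 -0.011  0.107]
lever_a_tip 0.49 px 244 203 surf [ 0.535 -0.01   0.155]
canister_tall 0.76 px 146 301 surf [ 0.584 -0.289  0.075]
bottle 0.73 px 403 211 surf [0.697 0.398 0.014]
bowl 0.65 px 252 365 surf [ 0.796 -0.176  0.003]
side campos [ 0.4382904  -0.66372002  0.7505722 ]
canister_a 0.85 px 335 190 surf [0.712 0.149 0.09 ]
canister_a 0.83 px 206 235 surf [0.35  0.055 0.061]
canister_a 0.72 px 338 220 surf [0.7   0.062 0.057]
canister_a 0.62 px 278 191 surf [0.56  0.218 0.051]
canister_a 0.61 px 270 253 surf [ 0.504 -0.033  0.061]
canister_a 0.42 px 305 163 surf [0.678 0.392 0.022]
lever_a_pivot 0.56 px 278 232 surf [ 0.527 -0.016  0.113]
lever_a_pivot 0.31 px 304 163 surf [0.675 0.395 0.021]
lever_a_tip 0.51 px 281 211 surf [0.564 0.186 0.   ]
canister_tall 0.76 px 304 354 surf [ 0.528 -0.326  0.109]
canister_tall 0.18 px 287 148 surf [0.636 0.514 0.011]
bottle 0.69 px 304 165 surf [0.675 0.396 0.012]
bowl 0.91 px 402 301 surf [ 0.794 -0.179  0.005]
```

View pics/scene0.png

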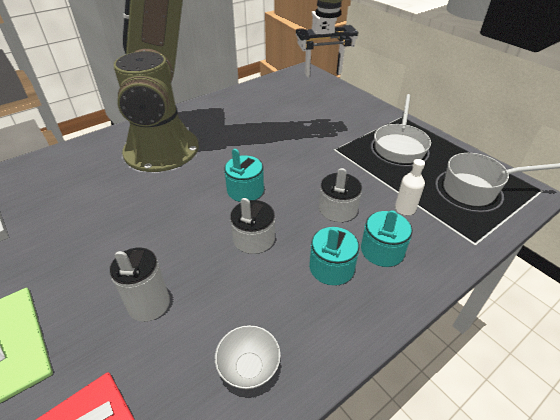

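View pics/side0.png

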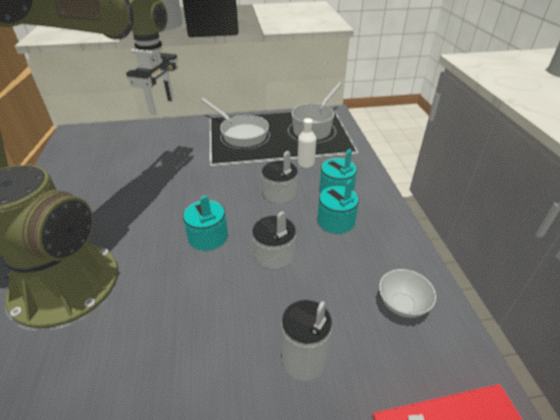

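The low lookalikes are turquoise: scene (244,178), (333,255) and (387,237). The two plain steel ones, at scene (253,225) and (340,197), fit the description. The tall one is at (140,285). I'll confirm this in an enlarged crop and measure.

Run:
```python
from h import *
out=[]
a=cv2.imread('pics/scene0.png');b=cv2.imread('pics/side0.png')
A=cv2.resize(a[160:260,210:370],(800,500),interpolation=cv2.INTER_CUBIC)
B=cv2.resize(b[150:275,240:320],(384,600),interpolation=cv2.INTER_CUBIC)
cv2.imwrite('pics/ca.png',A);cv2.imwrite('pics/cb.png',B)
for n in ['scene','side']:
    c=dict(np.load(n+'0.npz')); C=cloud(c).reshape(-1,3); I=c['image'].reshape(-1,3).astype(int)
    gray=(I.max(1)-I.min(1)<40)
    for nm,g in [('A',(.56,0)),('B',(.60,.22)),('T',(.55,-.3))]:
        zt=.09 if nm!='T' else .145
        near=np.hypot(C[:,0]-g[0],C[:,1]-g[1])<.085
        m=near&gray&(abs(C[:,2]-zt)<.006)
        P=C[m][:,:2]
        (cx,cy),r=cv2.minEnclosingCircle(P.astype(np.float32))
        l=near&gray&(C[:,2]>zt+.022)&(C[:,2]<zt+.08)
        L=C[l]; 
        print(n,nm,m.sum(),'circ',round(cx,4),round(cy,4),round(r,4),'lever n',l.sum(),L.mean(0).round(4),L.max(0).round(3))
        # dark strip/ pca of lever
        if l.sum()>5:
            w,V=np.linalg.eigh(np.cov(L[:,:2].T)); print('   ax',V[:,1].round(2),np.sqrt(w).round(4))
```

```text
scene A 821 circ 0.5216 0.0191 0.055 lever n 160 [ 0.5372 -0.0079  0.1411] [0.546 0.001 0.168]
   ax [-0.85 -0.53] [0.0016 0.0065]
scene B 543 circ 0.5732 0.2694 0.054 lever n 154 [0.5904 0.2452 0.141 ] [0.6   0.255 0.168]
   ax [-0.81 -0.59] [0.0016 0.0064]
scene T 978 circ 0.5407 -0.2794 0.0471 lever n 204 [ 0.5621 -0.2965  0.1912] [ 0.57  -0.286  0.212]
   ax [0.59 0.81] [0.0016 0.0065]
side A 761 circ 0.5219 0.0159 0.0548 lever n 155 [ 0.5345 -0.0111  0.1402] [ 0.546 -0.003  0.167]
   ax [-0.9  -0.44] [0.0016 0.0071]
side B 400 circ 0.5721 0.2676 0.0546 lever n 98 [0.5888 0.2421 0.1408] [0.598 0.251 0.167]
   ax [-0.84 -0.54] [0.0015 0.0064]
side T 1488 circ 0.5404 -0.2813 0.0464 lever n 134 [ 0.5582 -0.302   0.1929] [ 0.568 -0.292  0.213]
   ax [-0.73 -0.68] [0.0016 0.0064]
```

View pics/ca.png

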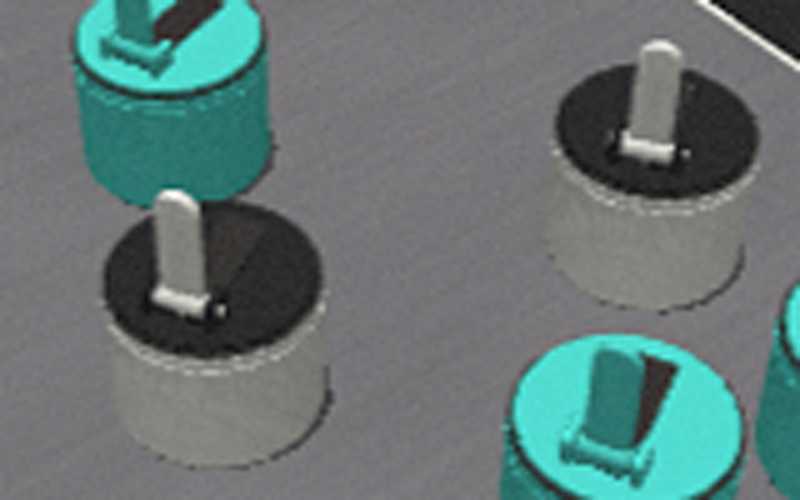

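View pics/cb.png

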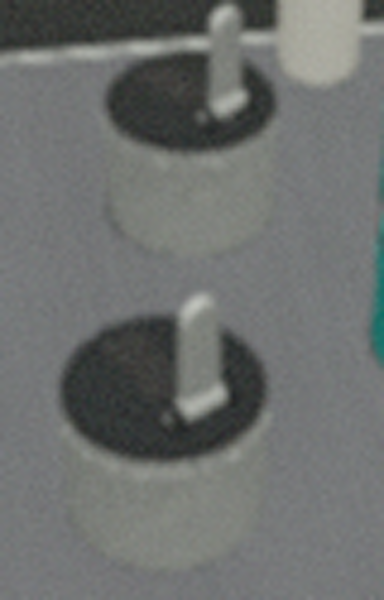

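Both confirmed: plain steel body, black lid, lever up. Fitted directions are d_A≈118.5° and d_B≈124°. Next I'll read the tool orientation and compute the waypoints.

Run:
```python
from h import *
from scipy.spatial.transform import Rotation as Ro
o=ctrl.get_obs();print(o['time_s'],o['ee_pos'],o['eef_rot'],o['grip_width'])
R=Ro.from_euler('xyz',o['eef_rot']).as_matrix();print(R.round(3))
print('tool x az',np.degrees(np.arctan2(R[1,0],R[0,0])),'tool y az',np.degrees(np.arctan2(R[1,1],R[0,1])))
for nm,c,a in [('B',(.5727,.2685),124),('A',(.522,.0175),118.5)]:
    d=np.array([np.cos(np.radians(a)),np.sin(np.radians(a))]);p=np.array(c)-.03*d
    print(nm,'d',d.round(3),'pivot',p.round(4))
    for s,h in [(-15,156),(0,156),(17,153),(33,146),(44,136),(49,129),(54,120)]:
        q=p+d*(s-3-8)/1000; print('   TCP(half 8)',q.round(3),h)
```

```text
0.7 [0.23169474 0.49880617 0.20546192] [3.14155170e+00 3.59703261e-05 2.70679779e+00] 0.0933490976161369
[[-0.907  0.421  0.   ]
 [ 0.421  0.907  0.   ]
 [-0.     0.    -1.   ]]
tool x az 155.08808959864277 tool y az 65.0880896830489
B d [-0.559  0.829] pivot [0.5895 0.2436]
   TCP(half 8) [0.604 0.222] 156
   TCP(half 8) [0.596 0.235] 156
   TCP(half 8) [0.586 0.249] 153
   TCP(half 8) [0.577 0.262] 146
   TCP(half 8) [0.571 0.271] 136
   TCP(half 8) [0.568 0.275] 129
   TCP(half 8) [0.565 0.279] 120
A d [-0.477  0.879] pivot [ 0.5363 -0.0089]
   TCP(half 8) [ 0.549 -0.032] 156
   TCP(half 8) [ 0.542 -0.019] 156
   TCP(half 8) [ 0.533 -0.004] 153
   TCP(half 8) [0.526 0.01 ] 146
   TCP(half 8) [0.521 0.02 ] 136
   TCP(half 8) [0.518 0.025] 129
   TCP(half 8) [0.516 0.029] 120
```

Request:
servo_tool:
  rows:
    - [0.03, -0.023, 0.02, 0, 0, -0.1, -1]
    - [0.06, -0.045, 0.025, 0, 0, -0.2, -1]
    - [0.095, -0.071, 0.025, 0, 0, -0.3, -1]
    - [0.125, -0.094, 0.025, 0, 0, -0.4, -1]
    - [0.16, -0.12, 0.025, 0, 0, -0.5, -1]
    - [0.19, -0.143, 0.025, 0, 0, -0.54, -1]
    - [0.22, -0.165, 0.025, 0, 0, -0.54, -1]
    - [0.25, -0.188, 0.025, 0, 0, -0.54, -1]
  newtons: 10

```text
time_s: 1.37
ee_pos: [0.4831, 0.3094, 0.2306]
eef_rot: [3.141, -0.0, 2.166]
force: [-0.2, 1.2, -0.2]
grip_width: 0.0437
```

Request:
servo_tool:
  rows:
    - [0.03, -0.023, 0, 0, 0, 0, -1]
    - [0.06, -0.047, 0, 0, 0, 0, -1]
    - [0.09, -0.07, 0, 0, 0, 0, -1]
    - [0.115, -0.087, 0, 0, 0, 0, -1]
    - [0.126, -0.097, 0, 0, 0, 0, -1]
    - [0.126, -0.097, 0, 0, 0, 0, -1]
    - [0.126, -0.097, 0, 0, 0, 0, -1]
    - [0.126, -0.097, 0, 0, 0, 0, -1]

```text
time_s: 2.03
ee_pos: [0.6082, 0.2134, 0.2307]
eef_rot: [3.141, -0.0, 2.167]
force: [-0.3, -0.5, 0.4]
grip_width: 0.0007
```

Request:
servo_tool:
  rows:
    - [0, 0, -0.02, 0, 0, 0, -1]
    - [0, 0, -0.04, 0, 0, 0, -1]
    - [0, 0, -0.06, 0, 0, 0, -1]
    - [0, 0, -0.075, 0, 0, 0, -1]
    - [0, 0, -0.075, 0, 0, 0, -1]
    - [0, 0, -0.075, 0, 0, 0, -1]
    - [0, 0, -0.075, 0, 0, 0, -1]
    - [0, 0, -0.075, 0, 0, 0, -1]

```text
time_s: 2.7
ee_pos: [0.6084, 0.2139, 0.1573]
eef_rot: [3.139, 0.0, 2.168]
force: [0.0, 0.6, 0.2]
grip_width: 0.0005
```

Run:
```python
from h import *
c=cams.camera('side');s=cams.camera('scene')
a=cv2.resize(c['image'][100:260,220:370,::-1],(400,427));b=cv2.resize(s['image'][100:260,270:420,::-1],(400,427))
cv2.imwrite('pics/p1.png',np.hstack([a,b]))
```

```text
(no output)
```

View pics/p1.png

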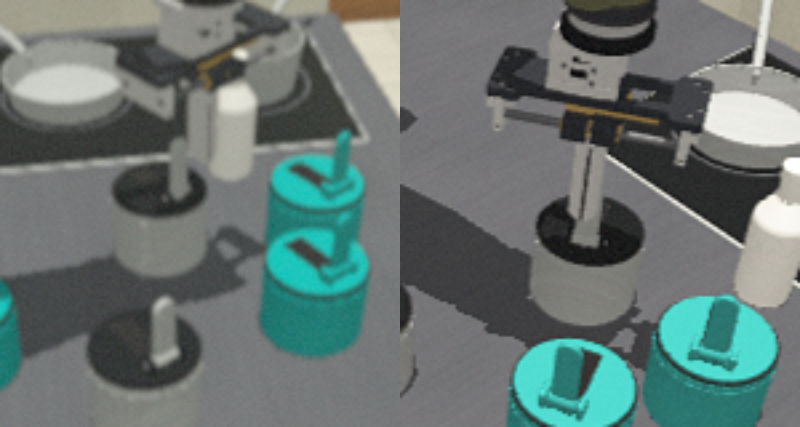

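The closed fingers stand behind canister_b's lever at right-panel (590,190), clear of everything else. Now I'll push along the arc.

Request:
servo_tool:
  rows:
    - [-0.007, 0.01, -0.001, 0, 0, 0, -1]
    - [-0.013, 0.02, -0.001, 0, 0, 0, -1]
    - [-0.018, 0.027, -0.002, 0, 0, 0, -1]
    - [-0.023, 0.034, -0.005, 0, 0, 0, -1]
    - [-0.027, 0.041, -0.008, 0, 0, 0, -1]
    - [-0.032, 0.047, -0.012, 0, 0, 0, -1]
    - [-0.035, 0.052, -0.016, 0, 0, 0, -1]
    - [-0.038, 0.056, -0.021, 0, 0, 0, -1]

```text
time_s: 3.47
ee_pos: [0.5699, 0.2704, 0.1353]
eef_rot: [3.14, 0.0, 2.168]
force: [-0.1, 0.4, 0.3]
grip_width: 0.0005
```

Request:
servo_tool:
  rows:
    - [-0.002, 0.002, -0.003, 0, 0, 0, -1]
    - [-0.003, 0.004, -0.006, 0, 0, 0, -1]
    - [-0.005, 0.007, -0.01, 0, 0, 0, -1]
    - [-0.006, 0.009, -0.015, 0, 0, 0, -1]
    - [-0.006, 0.009, -0.015, 0, 0, 0, -1]
    - [-0.006, 0.009, 0.01, 0, 0, 0, -1]
    - [-0.006, 0.009, 0.04, 0, 0, 0, -1]
    - [-0.006, 0.009, 0.07, 0, 0, 0, -1]

```text
time_s: 4.13
ee_pos: [0.5637, 0.279, 0.206]
eef_rot: [3.141, -0.0, 2.168]
force: [0.2, 0.0, 0.3]
grip_width: 0.0003
```

Run:
```python
from h import *
c=cams.camera('side');s=cams.camera('scene')
a=cv2.resize(c['image'][100:260,220:370,::-1],(400,427));b=cv2.resize(s['image'][100:260,270:420,::-1],(400,427))
cv2.imwrite('pics/p2.png',np.hstack([a,b]))
```

```text
(no output)
```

View pics/p2.png

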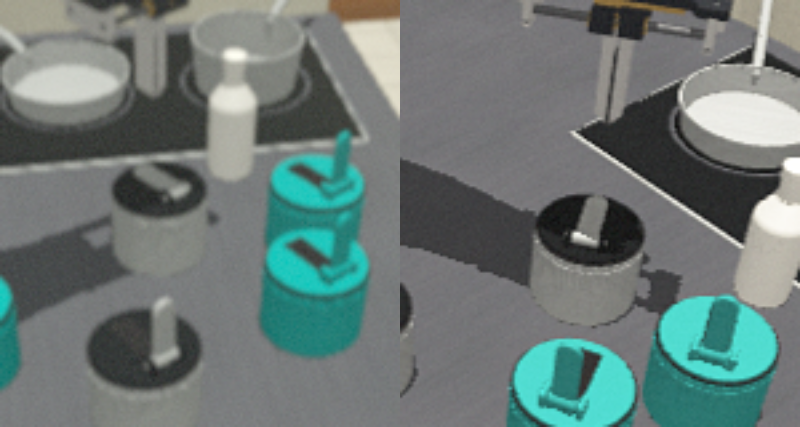

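canister_b's lever lies flat: left panel (160,182), right panel (592,215). On to canister_a.

Request:
servo_tool:
  rows:
    - [-0.001, -0.03, 0.02, 0, 0, -0.03, -1]
    - [-0.002, -0.065, 0.025, 0, 0, -0.06, -1]
    - [-0.003, -0.1, 0.025, 0, 0, -0.1, -1]
    - [-0.005, -0.14, 0.025, 0, 0, -0.1, -1]
    - [-0.006, -0.18, 0.025, 0, 0, -0.1, -1]
    - [-0.008, -0.22, 0.025, 0, 0, -0.1, -1]
    - [-0.009, -0.255, 0.025, 0, 0, -0.1, -1]
    - [-0.01, -0.29, 0.025, 0, 0, -0.1, -1]

```text
time_s: 4.9
ee_pos: [0.555, -0.0121, 0.2353]
eef_rot: [3.132, 0.002, 2.067]
force: [0.9, 0.8, -0.1]
grip_width: 0.0005
```

Request:
servo_tool:
  rows:
    - [-0.001, -0.02, 0, 0, 0, 0, -1]
    - [-0.002, -0.028, 0, 0, 0, 0, -1]
    - [-0.002, -0.028, -0.01, 0, 0, 0, -1]
    - [-0.002, -0.028, -0.03, 0, 0, 0, -1]
    - [-0.002, -0.028, -0.05, 0, 0, 0, -1]
    - [-0.002, -0.028, -0.07, 0, 0, 0, -1]
    - [-0.002, -0.028, -0.079, 0, 0, 0, -1]
    - [-0.002, -0.028, -0.079, 0, 0, 0, -1]

```text
time_s: 5.57
ee_pos: [0.5521, -0.0389, 0.1538]
eef_rot: [3.135, -0.001, 2.068]
force: [0.3, -0.3, 0.3]
grip_width: 0.0009
```

Run:
```python
from h import *
c=cams.camera('side');s=cams.camera('scene')
print(ctrl.get_obs()['ee_pos'])
a=cv2.resize(c['image'][130:290,200:350,::-1],(400,427));b=cv2.resize(s['image'][130:290,180:330,::-1],(400,427))
cv2.imwrite('pics/p3.png',np.hstack([a,b]))
```

```text
[ 0.55325751 -0.0394719   0.15669376]
```

View pics/p3.png

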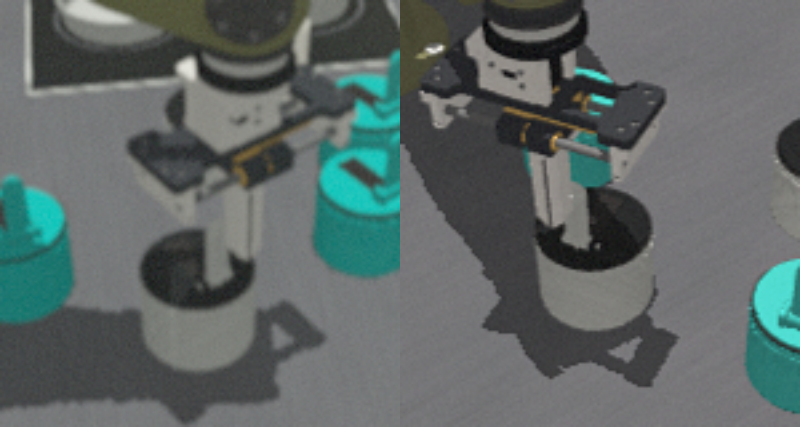

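Run:
```python
from h import *
for n,o in [('side',(200,130,0)),('scene',(180,130,400))]:
    c=dict(np.load(n+'0.npz'))
    for nm,p in [('tcp',(.5533,-.0395,.1567)),('levertip',(.5363,-.0089,.166)),('pivot',(.5363,-.0089,.098))]:
        q=proj(c,p)[0]; print(n,nm,(q[0]-o[0])*400/150+o[2],(q[1]-o[1])*427/160)
```

```text
side tcp 242.55409296755533 251.04876177143584
side levertip 217.386655575818 221.39546572318264
side pivot 217.61723225275927 277.45645709707657
scene tcp 553.5150595837617 219.40799413286146
scene levertip 572.0647048821089 185.26286357493615
scene pivot 576.3812739837018 241.3639782300511
```

The predicted fingertip and lever positions match the picture: side panel (242,251) and (217,221). Now I'll push.

Request:
servo_tool:
  rows:
    - [-0.006, 0.011, -0.001, 0, 0, 0, -1]
    - [-0.011, 0.021, -0.001, 0, 0, 0, -1]
    - [-0.016, 0.029, -0.002, 0, 0, 0, -1]
    - [-0.02, 0.036, -0.005, 0, 0, 0, -1]
    - [-0.023, 0.043, -0.008, 0, 0, 0, -1]
    - [-0.027, 0.05, -0.012, 0, 0, 0, -1]
    - [-0.03, 0.055, -0.016, 0, 0, 0, -1]
    - [-0.032, 0.06, -0.021, 0, 0, 0, -1]

```text
time_s: 6.33
ee_pos: [0.5208, 0.0212, 0.1352]
eef_rot: [3.132, 0.001, 2.068]
force: [-0.4, -1.6, 0.6]
grip_width: 0.0005
```

Request:
servo_tool:
  rows:
    - [-0.001, 0.002, -0.003, 0, 0, 0, -1]
    - [-0.002, 0.004, -0.006, 0, 0, 0, -1]
    - [-0.004, 0.007, -0.01, 0, 0, 0, -1]
    - [-0.005, 0.01, -0.015, 0, 0, 0, -1]
    - [-0.005, 0.01, -0.015, 0, 0, 0, -1]
    - [-0.005, 0.01, 0.01, 0, 0, 0, -1]
    - [-0.005, 0.01, 0.04, 0, 0, 0, -1]
    - [-0.005, 0.01, 0.08, 0, 0, 0, -1]

```text
time_s: 7.0
ee_pos: [0.5149, 0.0311, 0.2146]
eef_rot: [3.136, -0.001, 2.068]
force: [0.5, -0.8, 0.2]
grip_width: 0.0005
```

Request:
servo_tool:
  rows:
    - [0, 0, 0.03, 0, 0, 0, -1]
    - [0, 0, 0.06, 0, 0, 0, -1]
    - [0, 0, 0.09, 0, 0, 0, -1]
    - [0, 0, 0.1, 0, 0, 0, -1]
    - [0, 0, 0.1, 0, 0, 0, -1]
    - [0, 0, 0.1, 0, 0, 0, -1]
    - [0, 0, 0.1, 0, 0, 0, -1]
    - [0, 0, 0.1, 0, 0, 0, -1]

```text
time_s: 7.67
ee_pos: [0.5145, 0.031, 0.3129]
eef_rot: [3.138, -0.002, 2.068]
force: [0.9, 0.8, 0.2]
grip_width: 0.0001
```

Run:
```python
from h import *
for n in ['scene','side']:
    c=cams.camera(n); cv2.imwrite(f'pics/{n}9.png',c['image'][:,:,::-1])
    C=cloud(c).reshape(-1,3); I=c['image'].reshape(-1,3).astype(int); gray=(I.max(1)-I.min(1)<40)
    for nm,g in [('A',(.56,0)),('B',(.60,.22)),('T',(.55,-.3))]:
        zt=.09 if nm!='T' else .145
        near=np.hypot(C[:,0]-g[0],C[:,1]-g[1])<.085
        m=near&gray&(abs(C[:,2]-zt)<.006); l=near&gray&(C[:,2]>zt+.022)&(C[:,2]<zt+.08)
        (cx,cy),r=cv2.minEnclosingCircle(C[m][:,:2].astype(np.float32)); print(n,nm,round(cx,4),round(cy,4),round(r,4),'standing px',l.sum())
a=cv2.imread('pics/scene9.png');b=cv2.imread('pics/side9.png')
cv2.imwrite('pics/end.png',np.hstack([cv2.resize(a[120:400,90:430],(400,330)),cv2.resize(b[120:400,170:450],(400,330))]))
print(ctrl.get_obs()['ee_pos'],ctrl.get_obs()['force'])
```

```text
scene A 0.5221 0.0189 0.0546 standing px 0
scene B 0.5735 0.2696 0.054 standing px 0
scene T 0.5404 -0.2798 0.047 standing px 204
side A 0.521 0.0159 0.0551 standing px 0
side B 0.5751 0.2645 0.0549 standing px 0
side T 0.5405 -0.2812 0.046 standing px 134
[0.51466344 0.03105778 0.31350485] [-0.77482914  0.19751213 -0.65721267]
```

View pics/end.png

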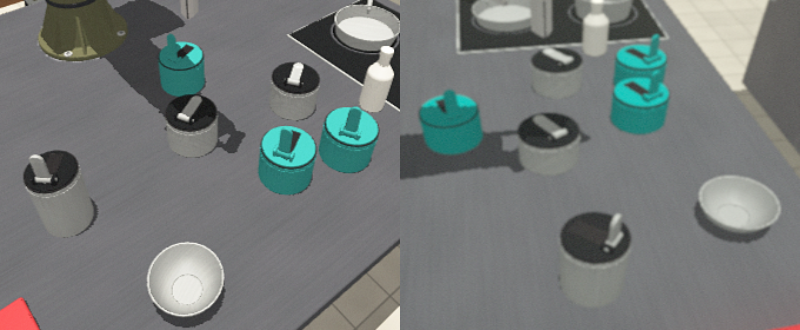

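Both low levers lie flat, at (190,108) and (296,74). The tall one still stands at (40,168), nothing else has moved, and the arm is clear.

```bash
python3 -c "
from station import hand_in
print(hand_in())"
```

```text
the job is handed in; nothing more can be done
None
```

Both low steel canisters are sealed. I pushed each lever over along its arc with closed fingertips until it snapped flat, then lifted the arm clear and handed in at about 8 s of the 38 s allowed.

- **Levers:** in the last pictures from both cameras, neither low lever has anything left standing, and both lie on their lids. I judged "flat" from the pictures and the depth data, because the lever angle itself can't be read. The tall canister's lever stands exactly as before.
- **Positions:** refitted lid centres for all three canisters agree with the start to within about 4 mm. That largest difference is for canister_b in the side view; the scene view shows under 1 mm. For the bottle and bowl I only checked by eye that they hadn't moved.
- **Contact:** the force readings after each move stayed under about 2 N. The fingertips were at a height of about 0.31 m, touching nothing, at hand-in.

No check failed. The turquoise look-alikes were not touched.

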